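Flip the status flags of the scanned parts

TASK

The gear and the flange have been scanned, the fan blade is still waiting: with the fingertips flip the flags on the gear's and the flange's stands right over their hinges from orange to green, and press each one down until it lies fully home on its far stops. Turn the flags gently, without slamming, pinching or forcing them; do not shove or lift the loose stands, and leave the blade's flag on orange and all the other things where they are.

Things in the scene. Friction and masses are not known exactly. Their poses are not given: they have to be found in the camera images.
- stand_gear: loose grey steel stand holding the gear; three alike, in any order. Base 80 (x) x 140 (y) mm, top 13 mm up, 1.4 to 2 kg. Origin: centre of its underside. Own x points from the robot's side to the far side, z up. Flag on the +y half in a yoke 68 mm wide, part in a shallow nest at y = -33 mm. Stop posts under the flag at x = +-30 mm; free below it outside x = +-40 mm.
- gear: the spur gear: light grey toothed wheel with a hub, 50 mm across, 16 mm high; loose in the nest of its stand. Origin: centre of its underside.
- flag_gear (a joint): hinge of the gear's flag, rad, about the stand's y. 0: level on the stops on the robot's side, orange face (two white bars) up; pi/2: upright; pi: level on the far stops, green face (white tick) up. Friction hinge: 0.05 N m to turn (0.7 N at the edge), stays where left; firm rubber-capped stops at 0 and pi. Starts 0 to 0.25. Plate 46 mm wide, 4.4 mm thick.
- gear_flag_hinge (a point): middle of the hinge axis of the gear's flag, in the flag's mid-thickness, 55 mm above the turntable, at stand x = 0, y = +38 mm.
- gear_flag_edge (a point): middle of the free edge of the gear's flag, in mid-thickness, 82 mm from the hinge axis; when the flag lies home it is 55 mm above the turntable, 42 mm outside the base, free below.
- stand_flange: loose grey steel stand holding the flange; three alike, in any order. Base 80 (x) x 140 (y) mm, top 13 mm up, 1.4 to 2 kg. Origin: centre of its underside. Own x points from the robot's side to the far side, z up. Flag on the +y half in a yoke 68 mm wide, part in a shallow nest at y = -33 mm. Stop posts under the flag at x = +-30 mm; free below it outside x = +-40 mm.
- flange: the flange: light grey round collar with a wider drilled rim, 60 mm across, 25 mm high; loose in the nest of its stand. Origin: centre of its underside.
- flag_flange (a joint): hinge of the flange's flag, rad, about the stand's y. 0: level on the stops on the robot's side, orange face (two white bars) up; pi/2: upright; pi: level on the far stops, green face (white tick) up. Friction hinge: 0.05 N m to turn (0.7 N at the edge), stays where left; firm rubber-capped stops at 0 and pi. Starts 0 to 0.25. Plate 46 mm wide, 4.4 mm thick.
- flange_flag_hinge (a point): middle of the hinge axis of the flange's flag, in the flag's mid-thickness, 55 mm above the turntable, at stand x = 0, y = +38 mm.
- flange_flag_edge (a point): middle of the free edge of the flange's flag, in mid-thickness, 82 mm from the hinge axis; when the flag lies home it is 55 mm above the turntable, 42 mm outside the base, free below.
- stand_blade: loose grey steel stand holding the blade; three alike, in any order. Base 80 (x) x 140 (y) mm, top 13 mm up, 1.4 to 2 kg. Origin: centre of its underside. Own x points from the robot's side to the far side, z up. Flag on the +y half in a yoke 68 mm wide, part in a shallow nest at y = -33 mm. Stop posts under the flag at x = +-30 mm; free below it outside x = +-40 mm.
- blade: the printed fan blade: pale upright blade on a small foot, foot 28 x 42 mm, 70 mm high; loose in the nest of its stand. Origin: centre of its underside.
- flag_blade (a joint): hinge of the blade's flag, rad, about the stand's y. 0: level on the stops on the robot's side, orange face (two white bars) up; pi/2: upright; pi: level on the far stops, green face (white tick) up. Friction hinge: 0.05 N m to turn (0.7 N at the edge), stays where left; firm rubber-capped stops at 0 and pi. Starts 0 to 0.25. Plate 46 mm wide, 4.4 mm thick.
- blade_flag_hinge (a point): middle of the hinge axis of the blade's flag, in the flag's mid-thickness, 55 mm above the turntable, at stand x = 0, y = +38 mm.
- blade_flag_edge (a point): middle of the free edge of the blade's flag, in mid-thickness, 82 mm from the hinge axis; when the flag lies home it is 55 mm above the turntable, 42 mm outside the base, free below.
- calib_plate: bystander: black upright calibration plate with white rings, 63 x 150 x 115 mm, at the back. Origin: centre of its underside.
- sample_dish: bystander: white round ceramic dish, 100 mm across, 30 mm high, behind the stands. Origin: centre of its underside.
- air_blower: bystander: dark rubber air blower with a red nozzle, 50 mm across, 105 mm high, at the back. Origin: centre of its underside.
- lens_cap: bystander: black lens cap, 39 mm across, 9 mm high, behind the stands. Origin: centre of its underside.

How it is judged:
By the outcome, as a careful person would: the job done as asked, in the order asked, and still so for the second after the job is handed in, with the robot touching nothing.
It also fails if it takes over 48 s, if anything falls off the work surface, if the arm or the gripper's body presses on something with over 40 N, if the wrist force passes 120 N, or if a joint passes its speed limit or range.

ROBOT

A 6-joint arm with a two-finger parallel gripper is mounted at the origin on a cart in front of the work surface, level with it; the furniture and walls round the work are solid. World frame = base frame: x ahead of the robot, y to its left, z up, the work surface at z = 0. Lengths are in m, angles in rad, forces in N, time in s.
With the tool pointing down it reaches from about 0.275 to 0.875 m from the base axis. Payload 12.5 kg.
Tool frame: the origin (TCP) lies midway between the tips of the shut fingers; the grasp point (between the pads) lies tcp_to_grasp behind it (tcp_to_grasp is the distance from the TCP to the grasp point, in m); z points along the fingers, y is the line along which they close (so a half turn about z gives the same grasp; the last joint's range is limited). The gripper opens to 85 mm and grips with 20 to 120 N. Pads are 22 mm wide; open, the fingers measure 114 mm over their backs; the gripper's body (76 mm by 85 mm) begins 54 mm behind the grasp point. The pads swing forward as they close: fully open they stand 13 mm farther back than shut.
Start: joints at [-1.339, 0.351, 1.652, -0, 1.139, -0.085], TCP at [0.171, -0.523, 0.231] pointing down, gripper open.
Joint ranges: [-2.75, 2.75], [-0.79, 2.1], [0.01, 2.65], [-1.57, 4.71], [0.07, 3.14], [-2.87, 2.87]. Speed limits (rad/s): [2.22, 2.22, 2.79, 3.14, 3.14, 3.14].

INTERFACE

Orientations are given as a rotation vector (axis times angle).
In Python, from cell import get_obs, read_camera, camera_info, job_done, regions_of, mark_of, tcp_to_grasp gives the robot as it stands. The module is installed in compiled form; this text tells all that it offers.
- The arm moves only by the shell command python3 -m handwheel 'ROWS' [OPENING]. ROWS is JSON, one flat list of numbers, 4 for each row, row after row: the shift along the world's x, y, z in m, then the turn about the world's z in rad. A call has 1 to 10 rows; each row is the pose to reach, as a shift and turn from the pose commanded when the call began; what a row does not reach only later rows make up. A row lasts 1/8 s, in which the tool goes at most 62.5 mm and 10.7 degrees, less where a joint would pass 70% of its speed; a pose out of reach is approached as far as the arm can. A call with a gripper value outside its range is refused whole. OPENING is the closure, from -1 (fully open) to 1 (shut), set as the call begins (- or left out, the last holds). The fingers move at their own pace and stop on an object; the grip force is fixed at half the most. Time passes only in rows, so rows that repeat a pose let the fingers close. It gives the time, the measured TCP pose, the force, the opening and the grip force at its end, in the units of the state.
- get_obs(): the state, without advancing time (a new reading comes with each control period).
- read_camera(name): name is "side" or "top"; returns (picture, depth): 400x640x3 uint8, red, green, blue; 400x640 float32, m along the optical axis (not along the pixel's ray), 0 where there is no reading.
- camera_info(name): a dict with "intrinsics" (3x3 intrinsics, pixels), "distortion" ([k1, k2, p1, p2, k3] as OpenCV has them; the pictures are not rectified), "pose" (4x4, takes a point from camera to world coordinates). Camera axes: x right, y down, z forward; pixel columns grow to the right and rows downward; lengths in m; the calibration is good to about 2 mm. A picture is of the moment at which its call begins. camera_info takes no time and is no camera call.
- job_done(): hands the job in; it is judged then, once.
Trained networks look in the newest picture that a camera, given by its name, has taken for a name from the list of things; names that differ only in an ending like _2 or _b are one class to them, and where a whole thing is asked for, a point or a joint stands for the part that bears it (a point fixed in the world has none). Each returns a list of dicts, best first, with "conf" (0 to 1); they miss things now and then, are a little off and sometimes report something else, mostly with a low value. They report only what shows in the picture. A call takes as long as a camera call.
- regions_of(camera, query): "region" (400x640 bool, what is visible of it) and "bbox" ([centre column, centre row, width, height] in pixels, round what is visible of it).
- mark_of(camera, query): "at" ([column, row] in pixels: a listed point, or the origin of a listed thing).
The state is a dict: "clock": time; "joint_positions": joint angles; "joint_velocities": joint speeds; "joint_torque": joint torques, N m; "tcp_pos": TCP position; "tool_rot": TCP orientation; "wrist_force": force on the tool from outside, world axes, zero at the start; "wrist_torque": the same for the moment, N m; "grip_width": finger opening in m; "finger_force": force on a finger pad.
Only numpy, scipy, OpenCV 4.12 (cv2) and the standard library are available. Lean on these libraries where they do the work, as an engineer would, in place of code of your own. Each camera call takes 0.05 s, during which the arm holds its last target. There are 200 camera calls.

## Working session

There is one attempt and no reset: what is moved stays moved. The work goes in short steps, Python scripts to look and compute and a shell command to move; the robot and the scene stay as the last step left them, time stands still between calls to the robot, and variables do not carry over. Pictures are saved under pics/ and viewed, at most 10 in all, crops included, and the job is handed in when it is done.

```bash
mkdir -p pics; cat > h.py <<'E'
import numpy as np, cv2
from cell import *
def save(n,f,pic=None):
    p,d=read_camera(n); cv2.imwrite(f,p[:,:,::-1]); return p,d
def ray(n,uv):
    c=camera_info(n);K=np.array(c["intrinsics"],float);D=np.array(c["distortion"],float);P=np.array(c["pose"])
    x=cv2.undistortPoints(np.array(uv,float).reshape(-1,1,2),K,D).reshape(-1,2)
    r=np.c_[x,np.ones(len(x))]
    return P[:3,3], r@P[:3,:3].T
def at_z(n,uv,z):
    o,r=ray(n,uv); return o+r*((z-o[2])/r[:,2])[:,None]
def cloud(n,d,mask):
    v,u=np.nonzero(mask&(d>0)); o,r=ray(n,np.c_[u,v]); return o+r*d[v,u][:,None]
E
python3 - <<'E'
from h import *
s=get_obs();print({k:np.round(v,3).tolist() for k,v in s.items()},tcp_to_grasp)
for n in("top","side"):
    save(n,f"pics/{n}0.png");print(n,np.round(camera_info(n)["pose"],2).tolist())
    for q in("stand_gear","stand_flange","stand_blade"):
        b=q[6:]
        for k in(b,b+"_flag_hinge",b+"_flag_edge",q):
            z=.055 if "flag_" in k else .0
            print(n,k,[(np.round(m["at"]).tolist(),round(m["conf"],2),np.round(at_z(n,m["at"],z)[0],3).tolist()) for m in mark_of(n,k)[:3]])
E
```

```text
{'clock': 0.0, 'joint_positions': [-1.339, 0.351, 1.652, 0.0, 1.139, -0.085], 'joint_velocities': [0.0, 0.0, 0.0, -0.0, -0.0, 0.001], 'joint_torque': [-0.0, -50.61, -29.142, -0.0, 0.004, 0.0], 'tcp_pos': [0.171, -0.522, 0.231], 'tool_rot': [-3.101, -0.495, 0.0], 'wrist_force': [0.086, 0.38, 0.515], 'wrist_torque': [-0.002, -0.019, 0.025], 'finger_force': 0.0, 'grip_width': 0.086} 0.0187
top [[0.01, -1.0, 0.09, 0.55], [-1.0, -0.01, 0.0, 0.1], [-0.0, -0.09, -1.0, 0.93], [0.0, 0.0, 0.0, 1.0]]
top gear [([436.0, 227.0], 0.53, [0.578, -0.205, 0.0])]
top gear_flag_hinge [([408.0, 228.0], 0.75, [0.573, -0.117, 0.055])]
top gear_flag_edge [([414.0, 262.0], 0.81, [0.493, -0.131, 0.055]), ([221.0, 176.0], 0.51, [0.697, 0.342, 0.055])]
top stand_gear [([417.0, 228.0], 0.75, [0.575, -0.155, 0.0])]
top flange [([276.0, 224.0], 0.55, [0.583, 0.209, 0.0])]
top flange_flag_hinge [([248.0, 228.0], 0.59, [0.571, 0.27, 0.055])]
top flange_flag_edge [([255.0, 263.0], 0.64, [0.487, 0.253, 0.055]), ([266.0, 223.0], 0.51, [0.584, 0.228, 0.055]), ([219.0, 178.0], 0.31, [0.694, 0.347, 0.055])]
top stand_flan
[... 633 characters left out ...]
ide gear_flag_edge [([292.0, 279.0], 0.67, [0.495, -0.125, 0.055]), ([338.0, 300.0], 0.49, [0.567, -0.201, 0.055])]
side stand_gear []
side flange [([300.0, 201.0], 0.66, [0.591, 0.218, 0.0])]
side flange_flag_hinge [([288.0, 177.0], 0.8, [0.569, 0.267, 0.055]), ([284.0, 217.0], 0.19, [0.519, 0.081, 0.055])]
side flange_flag_edge [([265.0, 180.0], 0.79, [0.503, 0.27, 0.055])]
side stand_flange [([298.0, 202.0], 0.95, [0.584, 0.214, 0.0])]
side blade [([324.0, 244.0], 0.52, [0.605, 0.019, 0.0]), ([296.0, 201.0], 0.38, [0.582, 0.22, 0.0])]
side blade_flag_hinge []
side blade_flag_edge [([284.0, 216.0], 0.83, [0.522, 0.086, 0.055])]
side stand_blade [([318.0, 242.0], 0.95, [0.592, 0.031, 0.0])]
```

View pics/top0.png

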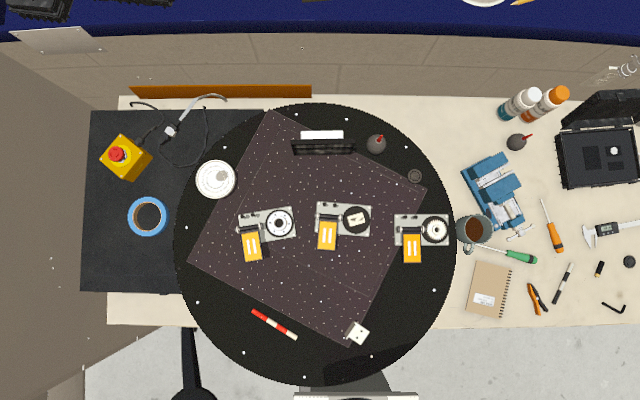

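View pics/side0.png

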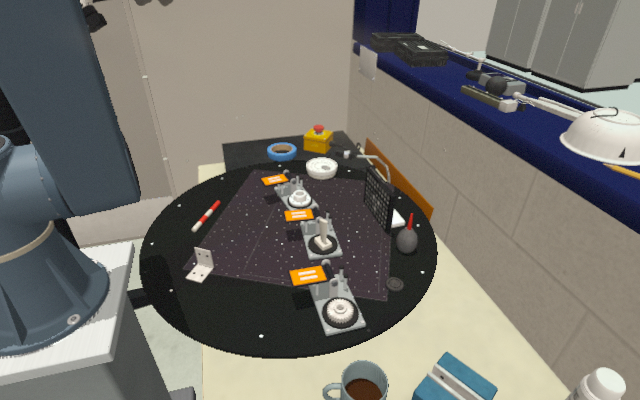

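Top view: flange stand at the left (267,226), blade in the middle (341,222), gear at the right (417,228). All three flags are orange-up, extending towards the robot. Next I'll measure the two flags accurately.

```bash
cat >> h.py <<'E'
def fit(n,p,d,orange=True):
    hsv=cv2.cvtColor(p,cv2.COLOR_RGB2HSV)
    lo,hi=((10,140,120),(28,255,255)) if orange else ((40,90,50),(85,255,255))
    m=cv2.inRange(hsv,lo,hi); m=cv2.morphologyEx(m,cv2.MORPH_CLOSE,np.ones((5,5)))
    k,l,st,c=cv2.connectedComponentsWithStats(m)
    for i in range(1,k):
        if not 150<st[i,4]<1500: continue
        mm=l==i; P=cloud(n,d,mm)
        if not(.4<P[:,0].mean()<.75 and abs(P[:,1].mean())<.4 and .03<np.median(P[:,2])<.16): continue
        ctr=np.median(P,0); Q=P[np.linalg.norm(P-ctr,axis=1)<.06]
        A=np.c_[Q[:,:2]-ctr[:2],np.ones(len(Q))]
        co=np.linalg.lstsq(A,Q[:,2],rcond=None)[0]
        r=cv2.minAreaRect((Q[:,:2]*1000).astype(np.float32))
        print(n,"ctr",Q.mean(0).round(4),"slope",co.round(3),"box",np.round(cv2.boxPoints(r)).tolist(),"x",Q[:,0].min().round(3),Q[:,0].max().round(3),"z",Q[:,2].min().round(3),Q[:,2].max().round(3))
E
python3 - <<'E'
from h import *
for n in("top","side"):
    p,d=read_camera(n); fit(n,p,d)
    P=cloud(n,d,np.ones(d.shape,bool))
    for xy in((.45,.0),(.45,-.15),(.45,.2),(.66,.0)):
        w=np.linalg.norm(P[:,:2]-xy,axis=1)<.015; print(n,xy,np.median(P[w,2]).round(4),w.sum())
    for q in("stand_gear","stand_flange"):
        for r in regions_of(n,q)[:1]:
            C=cloud(n,d,r["region"]); B=C[(C[:,2]<.02)&(C[:,2]>.007)]
            if len(B)>30:
                R=cv2.minAreaRect((B[:,:2]*1000).astype(np.float32)); print(n,q,round(r["conf"],2),np.round(R[0]),np.round(R[1]),round(R[2],1), "all", np.round(cv2.boxPoints(cv2.minAreaRect((C[C[:,2]<.04][:,:2]*1000).astype(np.float32)))).tolist())
E
```

```text
top ctr [0.5557 0.0798 0.0578] slope [-0.018 -0.002  0.058] box [[521.0, 61.0], [588.0, 57.0], [590.0, 98.0], [523.0, 102.0]] x 0.522 0.589 z 0.053 0.062
top ctr [0.5272 0.2615 0.0585] slope [-0.029 -0.009  0.059] box [[490.0, 275.0], [497.0, 235.0], [564.0, 248.0], [557.0, 288.0]] x 0.492 0.564 z 0.053 0.063
top ctr [ 0.5262 -0.1248  0.0589] slope [-0.049  0.     0.059] box [[492.0, -105.0], [492.0, -147.0], [560.0, -146.0], [559.0, -104.0]] x 0.492 0.559 z 0.054 0.064
top (0.45, 0.0) 0.0005 109
top (0.45, -0.15) -0.0004 103
top (0.45, 0.2) 0.0003 106
top (0.66, 0.0) 0.0012 104
top stand_gear 0.83 [ 572. -161.] [ 79. 140.] 0.5 all [[532.0, -91.0], [532.0, -239.0], [612.0, -239.0], [612.0, -91.0]]
top stand_flange 0.73 [579. 232.] [ 80. 140.] 10.3 all [[524.0, 299.0], [552.0, 155.0], [633.0, 171.0], [605.0, 314.0]]
side ctr [0.5275 0.2593 0.0584] slope [-0.031 -0.004  0.058] box [[488.0, 281.0], [499.0, 231.0], [566.0, 245.0], [556.0, 295.0]] x 0.492 0.564 z 0.055 0.061
side ctr [0.5559 0.0776 0.0578] slope [-0.013  0.006  0.058] box [[518.0, 60.0], [587.0, 51.0], [593.0, 97.0], [525.0, 106.0]] x 0.521 0.592 z 0.055 0.06
side ctr [ 0.5262 -0.1265  0.0587] slope [-0.042 -0.003  0.059] box [[493.0, -103.0], [493.0, -148.0], [562.0, -148.0], [561.0, -103.0]] x 0.493 0.562 z 0.055 0.062
side (0.45, 0.0) 0.0009 94
side (0.45, -0.15) -0.0009 148
side (0.45, 0.2) 0.0005 56
side (0.66, 0.0) 0.0011 80
side stand_gear 0.56 [ 572. -164.] [ 80. 141.] 0.5 all [[518.0, -44.0], [522.0, -235.0], [618.0, -234.0], [615.0, -43.0]]
side stand_flange 0.6 [578. 231.] [ 80. 139.] 10.5 all [[498.0, 356.0], [555.0, 152.0], [671.0, 184.0], [614.0, 388.0]]
```

```bash
python3 -m handwheel '[0.02,0.03,-0.01,-0.03, 0.055,0.075,-0.02,-0.07, 0.09,0.12,-0.03,-0.12, 0.125,0.165,-0.045,-0.17, 0.16,0.215,-0.06,-0.22, 0.195,0.265,-0.08,-0.27, 0.23,0.315,-0.1,-0.31, 0.255,0.36,-0.12,-0.31, 0.27,0.388,-0.13,-0.31, 0.277,0.397,-0.13,-0.31]' 1
python3 -m handwheel '[0,0,-0.03,0, 0,0,-0.055,0, 0,0,-0.07,0, 0,0,-0.075,0, 0,0,-0.075,0]'
```

```text
clock: 2.85
tcp_pos: [0.4486, -0.1242, 0.1008]
tool_rot: [-3.141, -0.014, 0.002]
wrist_force: [0.9, -0.5, 0.6]
grip_width: 0.0001
finger_force: 0.0
clock: 3.48
tcp_pos: [0.4486, -0.1259, 0.0266]
tool_rot: [3.141, 0.01, 0.001]
wrist_force: [1.2, 0.4, -0.2]
grip_width: 0.0
finger_force: 0.0
```

```bash
python3 - <<'E'
from h import *
p,d=read_camera("side"); cv2.imwrite("pics/s1.png",cv2.resize(p[200:350,220:400,::-1],None,fx=4,fy=4,interpolation=cv2.INTER_CUBIC))
E
python3 -m handwheel '[0.01,0,0,0, 0.02,0,0,0, 0.024,0,0,0, 0.026,0,0,0, 0.026,0,0,0]'
```

```text
clock: 4.15
tcp_pos: [0.4743, -0.1255, 0.0262]
tool_rot: [-3.142, -0.011, 0.0]
wrist_force: [0.1, 0.3, 0.0]
grip_width: 0.0001
finger_force: 0.0
```

View pics/s1.png

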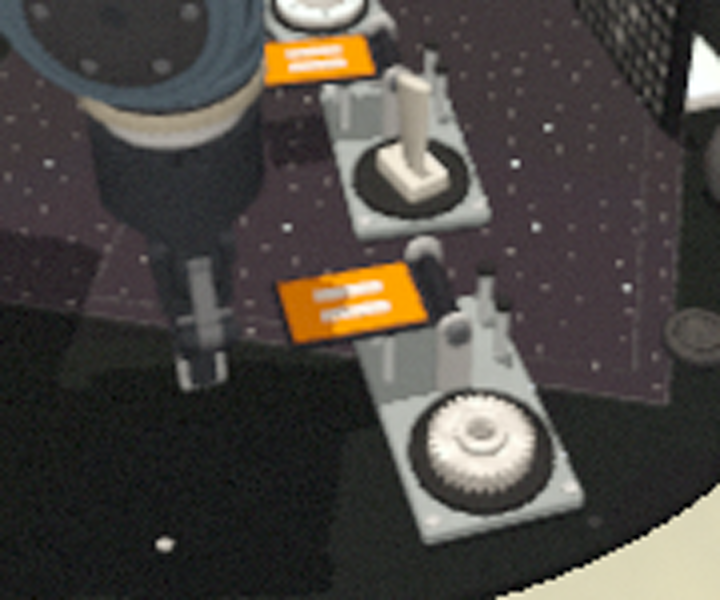

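The crop shows the shut fingertips at (200,370), left of the gear's flag edge at (285,310). There's clear space between them. Now I'll creep into contact.

```bash
python3 -m handwheel '[0.002,0,0,0, 0.003,0,0,0, 0.003,0,0,0]'
python3 -m handwheel '[0.001,0,0,0, 0.001,0,0,0]'
python3 -m handwheel '[0.001,0,0,0, 0.001,0,0,0]'
```

```text
clock: 4.53
tcp_pos: [0.4774, -0.1256, 0.0263]
tool_rot: [-3.142, -0.011, -0.0]
wrist_force: [-0.4, 0.0, -0.1]
grip_width: -0.0002
finger_force: 0.0
clock: 4.78
tcp_pos: [0.4784, -0.1256, 0.0263]
tool_rot: [-3.142, -0.011, -0.0]
wrist_force: [-0.8, -0.4, 0.2]
grip_width: -0.0002
finger_force: 0.0
clock: 5.03
tcp_pos: [0.4789, -0.1255, 0.0261]
tool_rot: [-3.141, -0.011, 0.002]
wrist_force: [-3.4, -0.2, 0.0]
grip_width: -0.0002
finger_force: 1.5
```

```bash
python3 -m handwheel '[0,0,0.003,0, 0.0002,0,0.006,0, 0.0006,0,0.009,0, 0.001,0,0.012,0]'
python3 - <<'E'
from h import *
for n in("top","side"):
    p,d=read_camera(n);fit(n,p,d)
E
```

```text
clock: 5.52
tcp_pos: [0.4802, -0.1255, 0.0385]
tool_rot: [-3.141, -0.011, 0.001]
wrist_force: [-4.5, 0.6, 0.0]
grip_width: -0.0001
finger_force: 2.0
top ctr [0.5558 0.0799 0.0577] slope [-0.014 -0.008  0.058] box [[521.0, 60.0], [588.0, 57.0], [590.0, 99.0], [523.0, 102.0]] x 0.522 0.59 z 0.053 0.062
top ctr [0.5271 0.2614 0.0585] slope [-0.035 -0.01   0.059] box [[490.0, 276.0], [497.0, 235.0], [564.0, 247.0], [557.0, 288.0]] x 0.491 0.564 z 0.053 0.063
top ctr [ 0.5354 -0.1202  0.0642] slope [-0.202 -0.009  0.064] box [[495.0, -104.0], [495.0, -146.0], [559.0, -146.0], [559.0, -104.0]] x 0.495 0.559 z 0.056 0.074
side ctr [ 0.5314 -0.1272  0.0648] slope [-0.2   -0.002  0.065] box [[495.0, -105.0], [496.0, -148.0], [563.0, -147.0], [562.0, -103.0]] x 0.495 0.562 z 0.057 0.073
```

```bash
python3 -m handwheel '[0.0005,0,0.004,0, 0.0015,0,0.008,0, 0.0028,0,0.012,0, 0.0043,0,0.016,0, 0.006,0,0.0197,0, 0.0078,0,0.0233,0, 0.0098,0,0.027,0, 0.0119,0,0.0304,0]'
```

```text
clock: 6.62
tcp_pos: [0.4922, -0.1256, 0.069]
tool_rot: [-3.141, -0.011, 0.001]
wrist_force: [-6.2, 0.1, 2.3]
grip_width: -0.0
finger_force: 2.7
```

```bash
cat >> h.py <<'E'
def base(n,d,q):
    for r in regions_of(n,q)[:1]:
        C=cloud(n,d,r["region"]); B=C[(C[:,2]<.02)&(C[:,2]>.007)]
        if len(B)>30: R=cv2.minAreaRect((B[:,:2]*1000).astype(np.float32)); print(n,q,np.round(R[0],1),np.round(R[1]),round(R[2],1))
E
python3 - <<'E'
from h import *
print(get_obs()["wrist_force"])
for n in("top","side"):
    p,d=read_camera(n);fit(n,p,d);base(n,d,"stand_gear")
print(get_obs()["wrist_force"])
E
```

```text
[-6.16679291  0.13108475  2.32010588]
top ctr [0.5554 0.0797 0.0578] slope [-0.017  0.003  0.058] box [[520.0, 63.0], [587.0, 57.0], [591.0, 97.0], [524.0, 103.0]] x 0.522 0.589 z 0.054 0.063
top ctr [0.527  0.2614 0.0586] slope [-0.03   0.004  0.059] box [[490.0, 276.0], [497.0, 235.0], [564.0, 248.0], [557.0, 288.0]] x 0.491 0.564 z 0.054 0.064
top ctr [ 0.5412 -0.1201  0.0788] slope [-0.726 -0.028  0.078] box [[508.0, -145.0], [564.0, -145.0], [564.0, -104.0], [508.0, -104.0]] x 0.508 0.564 z 0.059 0.104
top stand_gear [ 571.9 -161.2] [ 79. 139.] 0.5
side ctr [ 0.5394 -0.1278  0.0798] slope [-0.688  0.004  0.08 ] box [[508.0, -104.0], [510.0, -147.0], [566.0, -145.0], [564.0, -102.0]] x 0.509 0.564 z 0.062 0.101
side stand_gear [ 572.3 -163.6] [ 81. 142.] 0.6
[-4.48978576  1.01673635  2.99272663]
```

```bash
python3 -m handwheel '[0.001,0,0.0035,0, 0.003,0,0.007,0, 0.0057,0,0.0105,0, 0.0085,0,0.014,0, 0.0115,0,0.0175,0, 0.0145,0,0.021,0, 0.018,0,0.0245,0, 0.021,0,0.0275,0]'
python3 -m handwheel '[0.0035,0,0.003,0, 0.007,0,0.006,0, 0.0105,0,0.0085,0, 0.0145,0,0.011,0, 0.0185,0,0.0135,0, 0.0225,0,0.0155,0, 0.0265,0,0.0175,0, 0.0305,0,0.019,0]'
```

```text
clock: 7.82
tcp_pos: [0.5135, -0.1256, 0.0964]
tool_rot: [-3.142, -0.011, -0.0]
wrist_force: [-1.1, 0.3, -1.4]
grip_width: -0.0
finger_force: 0.3
clock: 8.82
tcp_pos: [0.544, -0.1256, 0.1153]
tool_rot: [3.142, 0.011, 0.0]
wrist_force: [-0.1, -0.2, -1.5]
grip_width: 0.0005
finger_force: 0.3
```

```bash
python3 -m handwheel '[0.005,0,0.003,0, 0.01,0,0.005,0, 0.014,0,0.006,0, 0.0185,0,0.006,0, 0.0228,0,0.0055,0, 0.0294,0,0.0045,0, 0.0357,0,0.0029,0, 0.042,0,0.0006,0, 0.0479,0,-0.0022,0, 0.0535,0,-0.0056,0]'
python3 - <<'E'
from h import *
for n in("top","side"):
    p,d=read_camera(n);fit(n,p,d,False);base(n,d,"stand_gear")
cv2.imwrite("pics/s2.png",cv2.resize(p[200:350,220:400,::-1],None,fx=4,fy=4,interpolation=cv2.INTER_CUBIC))
E
```

```text
clock: 10.07
tcp_pos: [0.5977, -0.1256, 0.1093]
tool_rot: [3.142, 0.011, 0.0]
wrist_force: [-0.3, 0.7, 0.4]
grip_width: -0.0002
finger_force: 0.3
side ctr [ 0.5943 -0.1309  0.0903] slope [1.425 0.024 0.088] box [[577.0, -103.0], [577.0, -148.0], [617.0, -148.0], [617.0, -103.0]] x 0.577 0.617 z 0.064 0.122
side stand_gear [ 573.2 -128.2] [213.  83.] 87.7
```

View pics/s2.png

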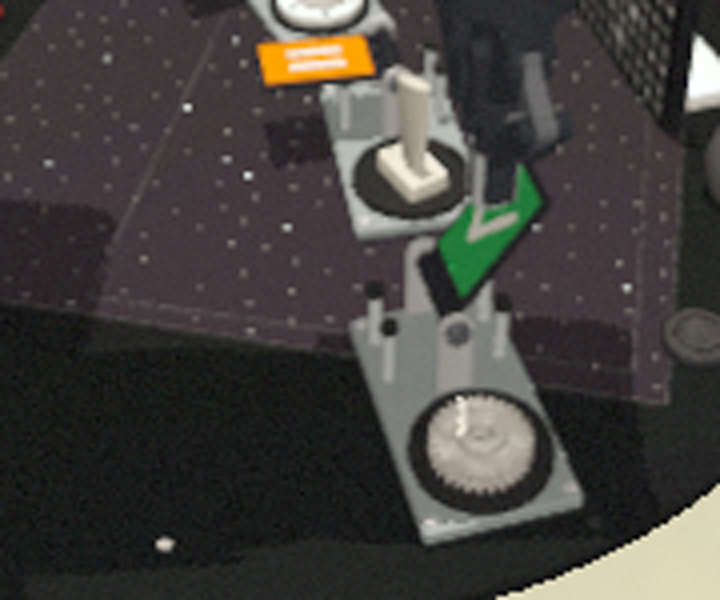

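The flag leans away at about 2.2 rad (green face at (495,235)), and the base hasn't moved. I'll continue down and then creep onto the stop.

```bash
python3 -m handwheel '[0.0052,0,-0.004,0, 0.01,0,-0.0083,0, 0.0144,0,-0.0132,0, 0.0183,0,-0.0186,0, 0.0216,0,-0.0243,0, 0.0243,0,-0.0303,0, 0.0264,0,-0.0366,0, 0.0274,0,-0.040,0, 0.0278,0,-0.043,0]'
python3 -m handwheel '[0.0002,0,-0.0015,0, 0.0004,0,-0.003,0, 0.0006,0,-0.0045,0, 0.0007,0,-0.006,0, 0.0008,0,-0.007,0]'
python3 -m handwheel '[0,0,-0.001,0, 0,0,-0.001,0]'
```

```text
clock: 11.4
tcp_pos: [0.6251, -0.1256, 0.0664]
tool_rot: [-3.142, -0.011, 0.0]
wrist_force: [0.9, 1.0, 0.7]
grip_width: 0.0002
finger_force: 0.3
clock: 12.02
tcp_pos: [0.6259, -0.1256, 0.0595]
tool_rot: [-3.142, -0.011, -0.0]
wrist_force: [-0.4, 0.3, 0.4]
grip_width: 0.0002
finger_force: 0.3
clock: 12.28
tcp_pos: [0.6258, -0.1256, 0.0585]
tool_rot: [-3.142, -0.011, 0.0]
wrist_force: [0.4, -0.2, 0.0]
grip_width: -0.0001
finger_force: 0.0
```

```bash
python3 -m handwheel '[0,0,-0.001,0, 0,0,-0.001,0]'
python3 -m handwheel '[0,0,-0.0007,0, 0,0,-0.0007,0]'
```

```text
clock: 12.52
tcp_pos: [0.6258, -0.1256, 0.0575]
tool_rot: [-3.142, -0.011, 0.0]
wrist_force: [-0.6, 0.0, -0.1]
grip_width: 0.0001
finger_force: 0.0
clock: 12.78
tcp_pos: [0.6259, -0.1256, 0.0572]
tool_rot: [3.142, 0.011, 0.0]
wrist_force: [-1.2, 0.6, 4.3]
grip_width: 0.0001
finger_force: 2.0
```

```bash
python3 -m handwheel '[0,0,-0.0006,0, 0,0,-0.0006,0]'
python3 -m handwheel '[0,0,0.005,0, 0,0,0.02,0, -0.02,0,0.04,0]'
python3 - <<'E'
from h import *
for n in("top","side"):
    p,d=read_camera(n);fit(n,p,d,False);base(n,d,"stand_gear")
E
```

```text
clock: 13.02
tcp_pos: [0.6259, -0.1256, 0.0569]
tool_rot: [3.141, 0.011, 0.0]
wrist_force: [-3.7, 0.2, 8.0]
grip_width: 0.0004
finger_force: 4.2
clock: 13.4
tcp_pos: [0.6063, -0.1256, 0.0971]
tool_rot: [3.141, 0.011, 0.001]
wrist_force: [0.7, 0.2, 0.6]
grip_width: 0.0
finger_force: 0.0
top stand_gear [ 570.2 -112.5] [76. 42.] 0.6
side ctr [ 0.6179 -0.1265  0.0569] slope [0.    0.005 0.057] box [[584.0, -103.0], [584.0, -148.0], [653.0, -147.0], [652.0, -103.0]] x 0.584 0.652 z 0.054 0.06
side stand_gear [ 572.1 -163.6] [ 81. 141.] 0.2
```

```bash
python3 -m handwheel '[-0.02,0,0.04,0, -0.05,0.03,0.075,0.03, -0.08,0.075,0.08,0.06, -0.105,0.13,0.08,0.09, -0.12,0.188,0.08,0.12, -0.13,0.245,0.075,0.15, -0.14,0.3,0.06,0.175, -0.1475,0.345,0.04,0.175, -0.1475,0.37,0.02,0.175, -0.1475,0.3736,0.0025,0.175]'
python3 -m handwheel '[0,0,-0.02,0, 0,0,-0.045,0, 0,0,-0.065,0, 0,0,-0.0735,0, 0,0,-0.0735,0]'
python3 - <<'E'
from h import *
s=get_obs();print(s["tcp_pos"],s["tool_rot"])
u=np.array([.9833,.182]);h=np.array([.5716,.2689]);e=s["tcp_pos"][:2]-h
print("u",e@u,"v",e@[-.182,.9833])
p,d=read_camera("top");fit("top",p,d,False);fit("top",p,d);base("top",d,"stand_gear")
E
```

```text
clock: 14.85
tcp_pos: [0.4583, 0.2494, 0.0975]
tool_rot: [3.128, 0.288, -0.001]
wrist_force: [-1.0, -1.0, -0.2]
grip_width: -0.0001
finger_force: 0.0
clock: 15.48
tcp_pos: [0.4584, 0.2476, 0.025]
tool_rot: [3.128, 0.284, -0.001]
wrist_force: [0.2, 0.4, 0.7]
grip_width: -0.0002
finger_force: 0.0
[0.45843118 0.24755225 0.02495955] [ 3.12841726e+00  2.84408654e-01 -1.22067640e-03]
u -0.11516419323598882 v -0.00039451363283961614
top ctr [ 0.6187 -0.1247  0.0568] slope [-0.005  0.021  0.057] box [[586.0, -103.0], [586.0, -146.0], [652.0, -146.0], [652.0, -103.0]] x 0.586 0.652 z 0.053 0.063
top ctr [0.5554 0.0798 0.0579] slope [-0.021 -0.005  0.058] box [[520.0, 63.0], [587.0, 57.0], [591.0, 97.0], [524.0, 103.0]] x 0.522 0.589 z 0.054 0.062
top ctr [0.5361 0.2629 0.0581] slope [-0.035 -0.     0.058] box [[502.0, 278.0], [509.0, 237.0], [564.0, 247.0], [557.0, 288.0]] x 0.506 0.564 z 0.053 0.063
top stand_gear [ 572.5 -161.1] [138.  77.] 89.9
```

```bash
python3 -m handwheel '[0.0079,0.0015,0,0, 0.0148,0.0027,0,0, 0.0187,0.0035,0,0, 0.0207,0.0038,0,0, 0.0207,0.0038,0,0]'
python3 -m handwheel '[0.001,0.0002,0,0, 0.001,0.0002,0,0]'
python3 -m handwheel '[0.0006,0.0001,0,0, 0.0006,0.0001,0,0]'
```

```text
clock: 16.2
tcp_pos: [0.4791, 0.2518, 0.0252]
tool_rot: [3.129, 0.285, -0.0]
wrist_force: [0.4, 0.8, 0.5]
grip_width: 0.0003
finger_force: 0.0
clock: 16.45
tcp_pos: [0.48, 0.252, 0.0253]
tool_rot: [3.129, 0.285, -0.0]
wrist_force: [0.5, 0.3, -0.1]
grip_width: -0.0003
finger_force: 0.0
clock: 16.7
tcp_pos: [0.4807, 0.2521, 0.0253]
tool_rot: [-3.129, -0.285, -0.0]
wrist_force: [0.6, -0.2, -0.4]
grip_width: 0.0
finger_force: 0.0
```

```bash
python3 -m handwheel '[0.0007,0.0001,0,0, 0.0007,0.0001,0,0]'
python3 -m handwheel '[0.0005,0.0001,0,0, 0.0005,0.0001,0,0]'
```

```text
clock: 16.95
tcp_pos: [0.4809, 0.2521, 0.0252]
tool_rot: [3.128, 0.285, -0.002]
wrist_force: [-3.2, -0.7, 1.1]
grip_width: 0.0
finger_force: 1.4
clock: 17.2
tcp_pos: [0.481, 0.2521, 0.025]
tool_rot: [3.128, 0.285, -0.003]
wrist_force: [-5.4, -1.4, 0.8]
grip_width: -0.0001
finger_force: 2.7
```

```bash
python3 -m handwheel '[-0.0003,0,0.003,0, -0.0002,0,0.006,0, 0.0001,0,0.009,0, 0.0005,0.0001,0.012,0]'
python3 - <<'E'
from h import *
for n in("side",):
    p,d=read_camera(n);fit(n,p,d);base(n,d,"stand_flange")
E
```

```text
clock: 17.7
tcp_pos: [0.4821, 0.2523, 0.0375]
tool_rot: [3.128, 0.285, -0.001]
wrist_force: [-5.3, -0.8, -0.2]
grip_width: -0.0
finger_force: 2.5
side ctr [0.5335 0.2593 0.0644] slope [-0.189 -0.023  0.064] box [[493.0, 279.0], [502.0, 232.0], [567.0, 244.0], [558.0, 291.0]] x 0.5 0.564 z 0.057 0.071
side ctr [0.5555 0.078  0.0578] slope [-0.012  0.008  0.058] box [[519.0, 60.0], [587.0, 51.0], [593.0, 97.0], [525.0, 106.0]] x 0.521 0.592 z 0.055 0.06
side stand_flange [578.2 232.2] [ 79. 139.] 11.1
```

```bash
python3 -m handwheel '[0.0005,0.0001,0.0052,0, 0.0014,0.0003,0.0093,0, 0.0026,0.0005,0.0134,0, 0.0039,0.0007,0.0175,0, 0.0055,0.001,0.0215,0, 0.0073,0.0013,0.0254,0, 0.0091,0.0017,0.0292,0, 0.0113,0.0021,0.0328,0, 0.0136,0.0025,0.0364,0, 0.016,0.003,0.0398,0]'
python3 - <<'E'
from h import *
for n in("side",):
    p,d=read_camera(n);fit(n,p,d);base(n,d,"stand_flange")
E
```

```text
clock: 19.05
tcp_pos: [0.4985, 0.2554, 0.0773]
tool_rot: [3.129, 0.285, 0.0]
wrist_force: [-0.6, 0.0, -0.1]
grip_width: -0.0001
finger_force: 0.3
side ctr [0.5555 0.0779 0.0578] slope [-0.02   0.005  0.058] box [[520.0, 58.0], [589.0, 54.0], [592.0, 100.0], [523.0, 104.0]] x 0.521 0.591 z 0.055 0.061
side stand_flange [578.3 231.4] [ 80. 138.] 10.6
```

```bash
python3 -m handwheel '[0.0026,0.0005,0.004,0, 0.0053,0.001,0.0075,0, 0.0082,0.0015,0.011,0, 0.0112,0.0021,0.0145,0, 0.0144,0.0027,0.018,0, 0.0176,0.0033,0.021,0, 0.0209,0.0039,0.024,0, 0.0245,0.0045,0.027,0, 0.0281,0.0052,0.0295,0, 0.0318,0.0059,0.032,0]'
python3 -m handwheel '[0.0038,0.0007,0.0022,0, 0.0077,0.0014,0.0042,0, 0.0115,0.0021,0.006,0, 0.0154,0.0029,0.0077,0, 0.0195,0.0036,0.0092,0, 0.0235,0.0043,0.0105,0, 0.0291,0.0054,0.0117,0, 0.0334,0.0062,0.0117,0, 0.0375,0.0069,0.0115,0, 0.044,0.0081,0.0105,0]'
python3 - <<'E'
from h import *
s=get_obs();e=s["tcp_pos"][:2]-[.5716,.2689];print(e@[.9833,.182],e@[-.182,.9833])
for n in("side",):
    p,d=read_camera(n);fit(n,p,d,False);base(n,d,"stand_flange")
E
```

```text
clock: 20.4
tcp_pos: [0.5304, 0.2613, 0.1092]
tool_rot: [3.129, 0.285, -0.0]
wrist_force: [-0.5, -0.7, -0.0]
grip_width: -0.0002
finger_force: 0.3
clock: 21.65
tcp_pos: [0.5745, 0.2695, 0.1196]
tool_rot: [-3.129, -0.285, -0.0]
wrist_force: [-0.7, -0.9, 0.4]
grip_width: -0.0
finger_force: 0.4
0.002956157177517321 3.1378853294630616e-05
side ctr [ 0.618  -0.1261  0.0568] slope [-0.    -0.001  0.057] box [[583.0, -102.0], [584.0, -149.0], [654.0, -147.0], [653.0, -100.0]] x 0.584 0.653 z 0.054 0.06
side stand_flange [578.  231.7] [ 79. 139.] 9.7
```

```bash
python3 -m handwheel '[0.0051,0.0009,-0.0014,0, 0.0113,0.0021,-0.0037,0, 0.0171,0.0032,-0.0065,0, 0.0226,0.0042,-0.0099,0, 0.0279,0.0052,-0.0139,0, 0.0326,0.006,-0.0184,0, 0.037,0.0068,-0.0233,0, 0.0408,0.0076,-0.0287,0, 0.0441,0.0082,-0.0344,0, 0.0467,0.0086,-0.0404,0]'
python3 -m handwheel '[0.0012,0.0002,-0.0032,0, 0.0021,0.0004,-0.0063,0, 0.0028,0.0005,-0.0095,0, 0.0034,0.0006,-0.0127,0, 0.0038,0.0007,-0.0147,0, 0.004,0.0008,-0.0167,0, 0.0042,0.0008,-0.0182,0, 0.0043,0.0008,-0.0197,0]'
python3 -m handwheel '[0,0,-0.001,0, 0,0,-0.0018,0, 0,0,-0.0018,0]'
```

```text
clock: 23.0
tcp_pos: [0.6211, 0.278, 0.0788]
tool_rot: [-3.129, -0.285, -0.0]
wrist_force: [0.8, 0.8, 1.0]
grip_width: 0.0003
finger_force: 0.3
clock: 24.0
tcp_pos: [0.6252, 0.2788, 0.0594]
tool_rot: [3.129, 0.285, 0.0]
wrist_force: [-0.2, 0.3, 1.6]
grip_width: 0.0
finger_force: 0.3
clock: 24.38
tcp_pos: [0.6251, 0.2788, 0.0576]
tool_rot: [-3.129, -0.285, 0.0]
wrist_force: [-0.3, 0.2, -0.4]
grip_width: 0.0003
finger_force: 0.0
```

```bash
python3 -m handwheel '[0,0,-0.0008,0, 0,0,-0.0008,0]'
python3 -m handwheel '[0,0,-0.0006,0, 0,0,-0.0006,0]'
```

```text
clock: 24.62
tcp_pos: [0.6251, 0.2788, 0.0572]
tool_rot: [3.129, 0.285, -0.0]
wrist_force: [-1.6, -0.4, 3.2]
grip_width: -0.0001
finger_force: 2.0
clock: 24.88
tcp_pos: [0.6252, 0.2788, 0.057]
tool_rot: [-3.129, -0.285, -0.0]
wrist_force: [-2.8, -1.6, 8.5]
grip_width: 0.0001
finger_force: 4.1
```

Same seating height and force as the gear's flag. Now I'll withdraw upward, move away and check.

```bash
python3 -m handwheel '[0,0,0.005,0, 0,0,0.03,0, -0.03,0,0.07,0, -0.08,-0.01,0.1,0, -0.14,-0.01,0.11,0, -0.2,-0.01,0.11,0, -0.25,-0.01,0.11,0, -0.27,-0.01,0.11,0, -0.27,-0.01,0.11,0]'
python3 - <<'E'
from h import *
for n in("top","side"):
    p,d=read_camera(n);fit(n,p,d,False);fit(n,p,d);base(n,d,"stand_gear");base(n,d,"stand_flange")
    cv2.imwrite(f"pics/{n}_end.png",p[:,:,::-1])
a=cv2.imread("pics/side_end.png")[130:360,180:460];cv2.imwrite("pics/end.png",cv2.resize(a,None,fx=2.5,fy=2.5))
E
```

```text
clock: 26.0
tcp_pos: [0.3545, 0.2689, 0.1666]
tool_rot: [-3.128, -0.287, -0.001]
wrist_force: [1.4, -0.4, -0.0]
grip_width: 0.0001
finger_force: 0.0
top ctr [0.6181 0.278  0.0571] slope [-0.002  0.003  0.057] box [[581.0, 293.0], [589.0, 252.0], [656.0, 264.0], [649.0, 304.0]] x 0.583 0.654 z 0.053 0.062
top ctr [ 0.6187 -0.1246  0.0569] slope [0.002 0.001 0.057] box [[586.0, -104.0], [586.0, -146.0], [653.0, -145.0], [652.0, -103.0]] x 0.586 0.652 z 0.052 0.061
top ctr [0.5556 0.0798 0.0578] slope [-0.013  0.001  0.058] box [[520.0, 62.0], [587.0, 57.0], [591.0, 97.0], [524.0, 103.0]] x 0.522 0.589 z 0.053 0.062
top stand_gear [ 570.4 -161.1] [139.  79.] 89.1
top stand_flange [578.5 232.1] [ 80. 141.] 10.5
side ctr [0.6165 0.2754 0.057 ] slope [-0.003  0.002  0.057] box [[579.0, 295.0], [589.0, 247.0], [654.0, 261.0], [644.0, 309.0]] x 0.581 0.652 z 0.054 0.06
side ctr [ 0.6181 -0.1261  0.0568] slope [-0.001  0.005  0.057] box [[584.0, -148.0], [653.0, -149.0], [653.0, -103.0], [584.0, -102.0]] x 0.584 0.653 z 0.054 0.059
side ctr [0.5558 0.0774 0.0578] slope [-0.018  0.002  0.058] box [[520.0, 60.0], [589.0, 53.0], [593.0, 98.0], [524.0, 105.0]] x 0.521 0.591 z 0.054 0.061
side stand_gear [ 571.9 -164.3] [ 80. 141.] 0.1
side stand_flange [578.1 232.6] [ 79. 142.] 10.3
```

View pics/end.png

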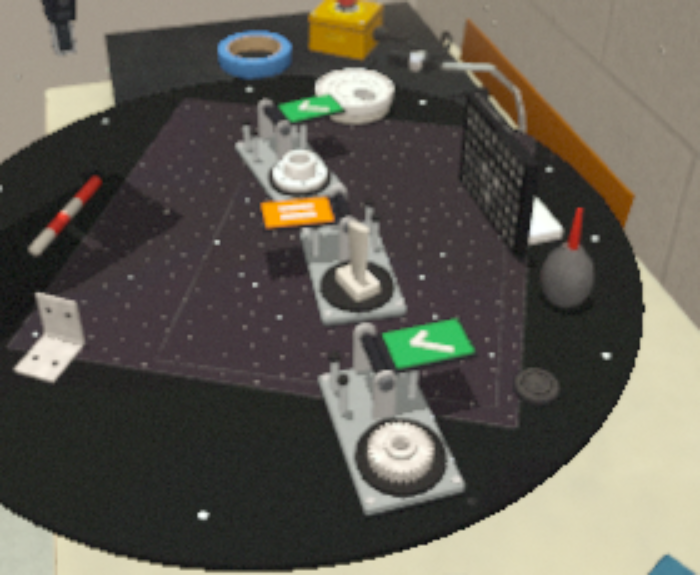

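The gear's flag (430,343) and the flange's flag (312,108) are level with the green tick up. The blade's flag (297,212) is still orange, the stands are unmoved and the robot is clear.

```bash
python3 -c "from cell import job_done; print(job_done())"
```

```text
the job is handed in; nothing more can be done
None
```

The gear's flag and then the flange's flag were flipped to green and pressed home on their far stops, the blade's flag is still on orange, the stands did not move measurably, and the job was handed in at about 26 s.

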